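# Line up and bolt the sliding burner plate on a sweet-maker's cart

## Task

The burner plate has slid out of line with the bolt hole in the blue pad under it. Push the red-handled tapered drift from the rack down through both holes until its collar is on the plate, to draw the holes into line, then put the drift back in the rack socket it came from. Then drop the black-knobbed bolt through both holes so that it stands upright with its knob fully down on the plate, and let go.

Things in the scene. Friction and masses are not known exactly. Their poses are not given: they have to be found in the camera images.
- drift_grip (a point): Centre of the drift's red handle (30 mm diameter, 50 tall). z up its axis. Collar (46 diameter, 6 thick) under it, underside 31 below here; below that 33 diameter for 14, then a taper over 46 to a 6 mm tip, 91 below here. Stands upright in one of 3 sockets (36 wide, through, 85 apart, order varies) of a white rack, top 65 above the table, with the bolt and an unneeded wooden pestle. 0.3 kg.
- bolt_grip (a point): Centre of the bolt's head: a black round knob 36 mm in diameter with a steel rim (44 diameter, 4 thick) under it, together 50 tall, so its underside is 25 below here. Steel shank 22 in diameter, 55 long, chamfered end 80 below here. z up its axis. 0.25 kg. Stands upright in another socket of the white rack, the head resting on the rack top.
- pad_hole (a point): Centre of the 36 mm hole in the fixed blue pad, at the pad's top face (65 mm above the table, just under the burner plate). The hole goes straight down to the table. z up; y is the line along which the burner plate slides.
- plate_hole (a point): Centre of the 36 mm hole in the aluminium burner plate, at its top face (75 mm above the table; plate 10 thick). A copper burner bowl 42 tall is fixed on it, 150 from the hole towards +y. It slides only along pad_hole's y, needs about 2.5 N and stays where left. It starts 16 to 20 mm off towards +y: the drift's tip fits the opening both holes share, midway between their centres; the bolt does not.
There are look-alikes about, which are no part of the job. What is shaped like the part that bears drift_grip but yellow is not meant.

How it is judged:
On the way, in this order (a step that is already met when the one before it is completed fails the run):
1. the drift is pushed down through both holes, its collar within 12 mm of the plate, and the holes are in line within 7 mm (horizontal distance between drift_grip and plate_hole below 0.012 m and z of drift_grip in the frame of plate_hole below 0.043 m and angle between drift_grip's own z axis and vertical below 0.2 rad and horizontal distance between pad_hole and plate_hole below 0.007 m), for 0.2 s.
2. the drift is back in the rack socket that it came from, within 15 mm of its start (distance of drift_grip from where it was at the start of the episode below 0.015 m), for 0.2 s.
At the end, for the whole second after the job is handed in: The bolt stands upright (within 10 degrees) through both holes, its head within 6 mm of the plate and 12 mm of the plate hole's centre, the holes within 14 mm of being in line; the drift is upright in its own rack socket, within 15 mm of its start; both are let go (horizontal distance between bolt_grip and plate_hole below 0.012 m and z of bolt_grip in the frame of plate_hole between 0.015 and 0.031 m and angle between bolt_grip's own z axis and vertical below 0.17 rad and horizontal distance between pad_hole and plate_hole below 0.014 m and distance of drift_grip from where it was at the start of the episode below 0.015 m and angle between drift_grip's own z axis and vertical below 0.2 rad); the robot touches nothing.
It also fails if it takes over 72 s, if anything falls off the work surface, if the arm or the gripper's body presses on something with over 40 N, if the wrist force passes 120 N, or if a joint passes its speed limit or range.

## Robot

A 7-joint arm with a two-finger parallel gripper is mounted at the origin on the work surface. World frame = base frame: x ahead of the robot, y to its left, z up, the work surface at z = 0. Lengths are in m, angles in rad, forces in N, time in s.
With the tool pointing down it reaches from about 0.4 to 0.85 m from the base axis. Payload 10.4 kg.
Tool frame: the origin (TCP) lies where the fingers leave the gripper's body, on its centre line; the fingertips stand 70 mm ahead of it and the grasp point (between the pads) lies r.grip_depth ahead of it (r.grip_depth is the distance from the TCP to the grasp point, in m); z points along the fingers, y is the direction in which the jaws open and shut (so a half turn about z gives the same grasp; the last joint's range is limited). The gripper opens to 87 mm and grips with 3 to 60 N. Pads are 19 mm wide; open, the fingers measure 117 mm over their backs; the gripper's body (75 mm by 190 mm) begins 51 mm behind the grasp point.
Start: joints at [1.304, 0.332, -0.065, 1.46, 0.022, 1.35, -0.088], TCP at [0.151, -0.607, 0.292] pointing down, gripper open.
Joint ranges: [-2.6, 2.6], [-0.5, 2.12], [-1.47, 1.34], [0.16, 2.42], [-1.27, 4.41], [0.06, 2.06], [-2.6, 2.6]. Speed limits (rad/s): [2.22, 2.22, 2.79, 2.79, 3.14, 3.14, 3.14].

## Interface

Orientations are given as a unit quaternion [x, y, z, w].
In Python, from bench import monitor, viewer, workorder, nets, r gives the robot as it stands.
- The arm moves only by the tool drive_tool, never from a script. Its argument "plan" is a list of rows, each an object of numbers: "rx", "ry", "rz": the turn, a rotation vector about the tool's x, y, z in units of 360 degrees (1.0 is 360 degrees); "x", "y", "z": the shift along the tool's x, y, z in units of 1000 mm (1.0 is 1000 mm); "fingers": the opening, from 0 (shut) to 1 (fully open). In form: [{"rx": .., "ry": .., "rz": .., "x": .., "y": .., "z": .., "fingers": ..}, ...]. A call has 1 to 12 rows; each row is the pose to reach, as a shift and turn from the pose commanded when the call began, along the tool's axes at that moment, turning the shorter way round; what a row does not reach only later rows make up. A row lasts 1/8 s, in which the tool goes at most 62.5 mm and 10.7 degrees, less where a joint would pass 70% of its speed; a pose out of reach is approached as far as the arm can. A call with a number of a shift or a turn outside -1 to 1 is refused whole. A call with a gripper value outside its range is refused whole. The fingers move at their own pace and stop on an object; "squeeze" is the grip in N (left out, the last holds). Time passes only in rows, so rows that repeat a pose let the fingers close. It gives the time, the measured TCP pose, the force and the opening at its end, in the units of the state.
- monitor.read_state(): the state, without advancing time (a new reading comes with each control period).
- viewer.camera(name): name is "scene" or "top"; returns a dict with "color" (420x560x3 uint8, red, green, blue), "depth" (420x560 float32, m along the optical axis (not along the pixel's ray), 0 where there is no reading), "camera_matrix" (3x3 intrinsics, pixels), "xyz" and "rotation" of the camera in the world. Camera axes: x right, y down, z forward; pixel columns grow to the right and rows downward; lengths in m; the calibration is good to about 2 mm. A picture is of the moment at which its call begins.
- workorder.close_job(): hands the job in, once; it reports no verdict.
Trained networks look in the newest picture that a camera, given by its name, has taken for a name from the list of things; names that differ only in an ending like _2 or _b are one class to them, and where a whole thing is asked for, a point or a joint stands for the part that bears it (a point fixed in the world has none). Each returns a list of dicts, best first, with "confidence" (0 to 1); they miss things now and then, are a little off and sometimes report something else, mostly with a low value. They report only what shows in the picture. A call takes as long as a camera call. They do not tell look-alikes from the thing itself.
- nets.find_in(label, camera): "centre" ([x, y, z] in m, in world coordinates, good to about 4 mm: the middle of the surface that is visible of it).
- nets.regions_of(label, camera): "region" (420x560 bool, what is visible of it).
The state is a dict: "time": time; "joint_positions": joint angles; "joint_vel": joint speeds; "joint_torque": joint torques, N m; "ee_pos": TCP position; "eef_rot": TCP orientation; "ft_force": force on the tool from outside, world axes, zero at the start; "torque": the same for the moment, N m; "width": finger opening in m.
Only numpy, scipy, OpenCV 4.12 (cv2) and the standard library are available. Lean on these libraries where they do the work, as an engineer would, in place of code of your own. Each camera call takes 0.05 s, during which the arm holds its last target.

## Working session

There is one attempt and no reset: what is moved stays moved. The work goes in short steps, Python scripts to look and compute and a tool call to move; the robot and the scene stay as the last step left them, time stands still between calls to the robot, and variables do not carry over. Pictures are saved under pics/ and viewed, and the job is handed in when it is done.

Besides the shell and the picture viewer there is one more tool, called after "Emit:" by a JSON object that holds its "name" and its "arguments", one argument or row to a line. drive_tool: Moves the arm, as the interface text tells. Its arguments: {"type":"object","properties":{"plan":{"type":"array","items":{"type":"object","properties":{"rx":{"type":"number","minimum":-1,"maximum":1},"ry":{"type":"number","minimum":-1,"maximum":1},"rz":{"type":"number","minimum":-1,"maximum":1},"x":{"type":"number","minimum":-1,"maximum":1},"y":{"type":"number","minimum":-1,"maximum":1},"z":{"type":"number","minimum":-1,"maximum":1},"fingers":{"type":"number"}}}},"squeeze":{"type":"number"}},"required":["plan"]}

```bash
mkdir -p pics
cat > h.py <<'E'
import numpy as np, cv2
from scipy.spatial.transform import Rotation as R
from bench import monitor, viewer, workorder, nets, r
def cloud(c):
    d=c["depth"];K=np.array(c["camera_matrix"]);h,w=d.shape
    u,v=np.meshgrid(np.arange(w),np.arange(h))
    p=np.stack([(u-K[0,2])/K[0,0]*d,(v-K[1,2])/K[1,1]*d,d],-1)
    rot=np.array(c["rotation"])
    if rot.shape!=(3,3): rot=R.from_quat(rot.ravel()).as_matrix()
    P=p@rot.T+np.array(c["xyz"]); P[d==0]=np.nan
    return P
def save(c,n): cv2.imwrite("pics/"+n,c["color"][:,:,::-1])
E
python3 - <<'E'
from h import *
s=monitor.read_state();print(s,r.grip_depth)
for n in("scene","top"):
    c=viewer.camera(n);save(c,n+"0.png");print(n,c["xyz"],np.array(c["rotation"]).round(3).tolist(),c["camera_matrix"])
    np.savez(n+"0.npz",P=cloud(c),C=c["color"])
    for l in("drift_grip","bolt_grip","pad_hole","plate_hole"):
        print(l,[(np.round(a["centre"],4).tolist(),round(a["confidence"],2)) for a in nets.find_in(l,n)])
E
```

```text
{'time': 0.0, 'joint_positions': array([ 1.30444307,  0.33288395, -0.0647014 ,  1.46095392,  0.0216132 ,
        1.34989135, -0.08846738]), 'joint_vel': array([-2.39334708e-04, -8.27029175e-04,  1.83575599e-03, -6.49859159e-04,
       -7.69786155e-05,  7.89829169e-04, -1.06388271e-03]), 'joint_torque': array([-1.63628938e-04, -6.23260689e+01,  2.46443687e-02, -3.89908791e+01,
       -6.14030496e-02,  3.96119140e-02,  1.91668914e-04]), 'ee_pos': array([ 0.15076721, -0.60624298,  0.29144031]), 'eef_rot': array([ 9.92578443e-01,  1.21603930e-01, -1.26741462e-04, -7.09040954e-04]), 'ft_force': array([ 0.10809621, -0.46593138, -0.41948101]), 'torque': array([ 0.00371841, -0.01881824,  0.06826089]), 'width': 0.08726791417728565} 0.051
scene [ 1.09174549 -0.28320017  0.57405473] [0.709, 0.527, -0.268, -0.385] [[438.64824112   0.         271.29396958]
 [  0.         438.64824112 213.2474592 ]
 [  0.           0.           1.        ]]
drift_grip [([0.4643, -0.1759, 0.0901], 0.81), ([0.3686, -0.2222, 0.0733], 0.57)]
bolt_grip [([0.4892, -0.2603, 0.0984], 0.83)]
pad_hole [([0.5972, 0.1789, 0.0736], 0.59)]
plate_hole [([0.568, 0.2316, 0.0753], 0.67)]
top [ 0.37979376 -0.09659096  0.83289798] [0.71, -0.7, 0.051, -0.063] [[391.47705834   0.         281.58196223]
 [  0.         391.47705834 208.76866047]
 [  0.           0.           1.        ]]
drift_grip [([0.3584, -0.2203, 0.0961], 0.9), ([0.4566, -0.1713, 0.1046], 0.64)]
bolt_grip [([0.4712, -0.2527, 0.1135], 0.59)]
pad_hole [([0.5574, 0.2131, 0.0774], 0.79)]
plate_hole [([0.5631, 0.2366, 0.0743], 0.66)]
```

View pics/scene0.png

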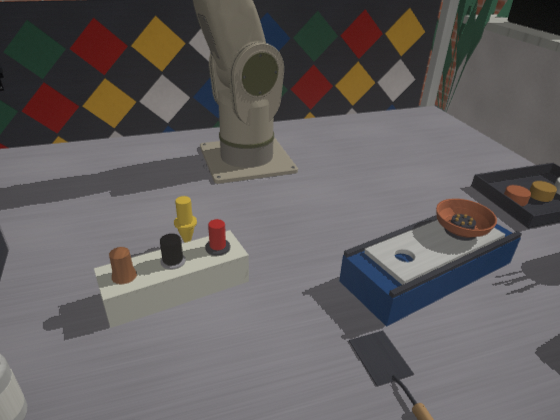

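View pics/top0.png

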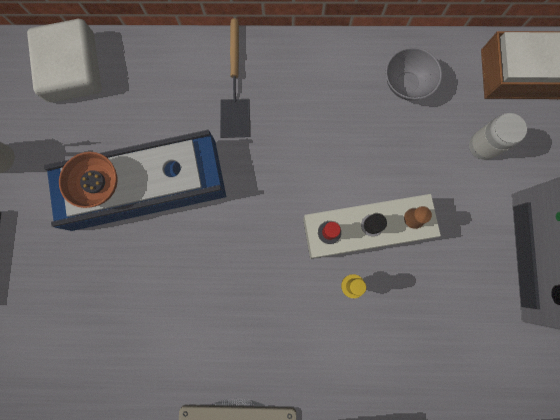

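Drift candidates: the red-handled one in the rack at scene (217,236) / top (332,231), and a yellow look-alike on the table at scene (184,215) / top (354,287). The red one is meant because it has the right colour and stands in the rack. I'll confirm it in a crop and measure.

Run:
```python
from h import *
a=np.load("scene0.npz");b=np.load("top0.npz")
def crop(C,x,y,w,h): return cv2.resize(C[y:y+h,x:x+w,::-1],(390,290),interpolation=cv2.INTER_CUBIC)
im=np.vstack([np.hstack([crop(a["C"],90,185,170,126),crop(a["C"],335,190,190,126)]),np.hstack([crop(b["C"],295,180,160,120),crop(b["C"],40,125,190,120)])])
cv2.imwrite("pics/crop1.png",im)
for n,z in(("scene",a),("top",b)):
    P=z["P"];C=cv2.cvtColor(z["C"],cv2.COLOR_RGB2HSV).astype(int);H,S,V=C[...,0],C[...,1],C[...,2]
    x,y,zz=P[...,0],P[...,1],P[...,2]
    rack=(x>.38)&(x<.56)&(y>-.42)&(y<-.1)
    red=rack&((H<5)|(H>172))&(S>180)&(V>90)
    print(n,"red",red.sum(),"zmax",np.nanpercentile(zz[red],[2,50,98]))
    t=red&(zz>np.nanpercentile(zz[red],98)-.006);q=P[t];print(" top",t.sum(),q.min(0),q.max(0),q.mean(0))
    blk=rack&(V<50)&(zz>.108);q=P[blk];print(" blk",blk.sum(),q.min(0),q.max(0),np.median(q,0))
    rt=rack&(abs(zz-.065)<.006)&(V>110)&(S<60);q=P[rt]
    print(" racktop",rt.sum(),np.median(q[:,2]),cv2.minAreaRect(q[:,:2].astype(np.float32)*1000))
    pl=(x>.4)&(x<.75)&(y>.1)&(y<.5)&(abs(zz-.075)<.006)&(V>110)&(S<60);q=P[pl]
    print(" plate",pl.sum(),np.median(q[:,2]),cv2.minAreaRect(q[:,:2].astype(np.float32)*1000))
    tb=(abs(x-.5)<.2)&(abs(y)<.08)&(abs(zz)<.02);print(" table z",np.nanmedian(zz[tb]))
```

```text
scene red 81 zmax [0.11935226 0.12051133 0.12224418]
 top 81 [ 0.44881787 -0.1863937   0.11923164] [ 0.47251561 -0.16269069  0.12284315] [ 0.46016237 -0.17413229  0.12060997]
 blk 245 [ 0.45887376 -0.27510787  0.10802252] [ 0.49320034 -0.24236562  0.11675347] [ 0.48038998 -0.25851334  0.11425837]
 racktop 3541 0.06452926704476225 ((474.9631042480469, -257.63555908203125), (90.44610595703125, 255.4013214111328), 10.218381881713867)
 plate 2341 0.07503551810691794 ((562.4207153320312, 223.8529052734375), (106.68772888183594, 271.11920166015625), 13.177811622619629)
 table z -1.4600255590746514e-05
top red 52 zmax [0.11903022 0.12175751 0.12421783]
 top 52 [ 0.44674251 -0.18832086  0.1186131 ] [ 0.47007652 -0.16260901  0.12508176] [ 0.45949787 -0.17375605  0.12156561]
 blk 272 [ 0.45755184 -0.27529746  0.10920722] [ 0.48935802 -0.24079184  0.11907852] [ 0.47400504 -0.25696806  0.11536028]
 racktop 4229 0.06556922276315791 ((475.36181640625, -259.07080078125), (85.39929962158203, 255.7650146484375), 10.331963539123535)
 plate 2495 0.07560849626357835 ((570.3680419921875, 225.75149536132812), (114.47891235351562, 270.51953125), 13.219136238098145)
 table z 0.0006834880910217
```

View pics/crop1.png

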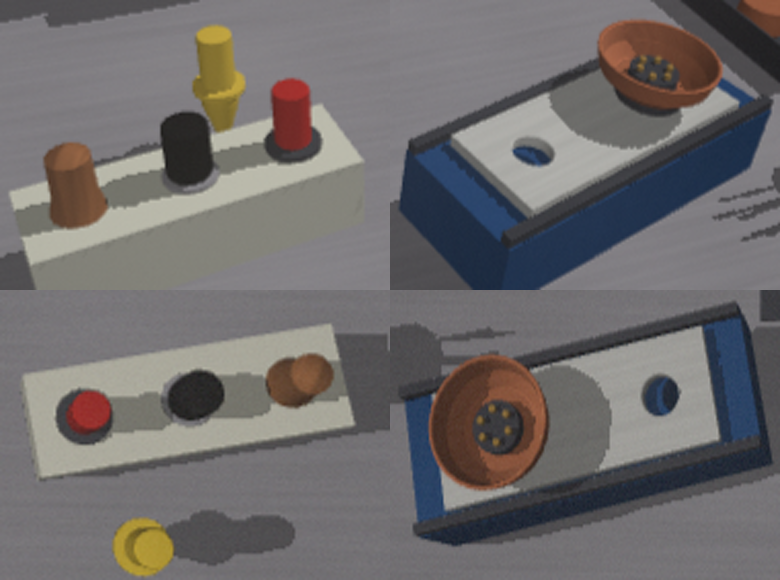

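The crop confirms it: the red-handled drift is at the end of the rack, the bolt is in the middle, and the yellow look-alike stands behind on the table. The rack fit and the handle top agree on the drift at about (0.460, -0.174) and the bolt at about (0.475, -0.258). Next I'll measure the holes, the rail and pestle heights, and the slide axis.

Run:
```python
from h import *
from scipy.optimize import least_squares
for n in("scene","top"):
    c=viewer.camera(n);P=cloud(c);K=np.array(c["camera_matrix"]);rot=np.array(c["rotation"])
    if rot.shape!=(3,3): rot=R.from_quat(rot.ravel()).as_matrix()
    C=cv2.cvtColor(c["color"],cv2.COLOR_RGB2HSV).astype(int)
    x,y,z=P[...,0],P[...,1],P[...,2]
    u,v=np.meshgrid(np.arange(560),np.arange(420))
    ray=np.stack([(u-K[0,2])/K[0,0],(v-K[1,2])/K[1,1],np.ones_like(u,float)],-1)@rot.T
    def at(h): 
        s=(h-c["xyz"][2])/ray[...,2]; return np.array(c["xyz"])+ray*s[...,None]
    Q=at(.075)
    g=cv2.cvtColor(c["color"],cv2.COLOR_RGB2HSV)
    near=np.hypot(Q[...,0]-.565,Q[...,1]-.20)<.09
    hole=near&(np.hypot(Q[...,0]-.565,Q[...,1]-.205)<.035)&((C[...,1]>70)|(C[...,2]<60))
    m=hole.astype(np.uint8)
    k,lab,st,ce=cv2.connectedComponentsWithStats(m)
    for i in range(1,k):
        if st[i,4]>20:
            ct,_=cv2.findContours((lab==i).astype(np.uint8),cv2.RETR_EXTERNAL,cv2.CHAIN_APPROX_NONE)
            pts=np.array([Q[b,a] for a,b in ct[0][:,0]])[:,:2]
            (ex,ey),rad=cv2.minEnclosingCircle((pts*1000).astype(np.float32))
            print(n,"hole comp",st[i],"mean",Q[lab==i].mean(0)[:2].round(4),"circle",ex,ey,rad,"area eqv diam",2*np.sqrt(st[i,4]*np.median(np.linalg.norm(np.cross(Q[:,1:][:-1]-Q[:,:-1][:-1],Q[1:,:-1]-Q[:-1,:-1]),axis=-1)[lab[:-1,:-1]==i])/np.pi))
    reg=(x>.4)&(x<.75)&(y>.05)&(y<.5)
    dark=reg&(C[...,2]<75)&(C[...,1]<90)&(z>.07);q=P[dark];print(" rails z",np.percentile(q[:,2],[5,50,95]))
    pl=reg&(abs(z-.075)<.004)&(C[...,1]<40)&(C[...,2]>80);pl=cv2.morphologyEx(pl.astype(np.uint8),cv2.MORPH_OPEN,np.ones((3,3)))>0
    print(" plate",cv2.minAreaRect((P[pl][:,:2]*1000).astype(np.float32)))
    pd=reg&(abs(z-.065)<.004)&(C[...,1]>110)&(abs(C[...,0]-112)<15);q=P[pd];print(" pad",pd.sum(),cv2.minAreaRect((q[:,:2]*1000).astype(np.float32)))
    pe=(x>.42)&(x<.56)&(y<-.31)&(y>-.38)&(z>.07);q=P[pe];print(" pestle",q.max(0),q.mean(0))
    bo=reg&(C[...,1]>120)&(C[...,0]<15)&(z>.08);q=P[bo];print(" bowl",np.percentile(q,99,axis=0),cv2.minEnclosingCircle((q[q[:,2]>.105][:,:2]*1000).astype(np.float32)))
    if n=="top":
        np.set_printoptions(linewidth=250);
        cv2.imwrite("pics/hole_top.png",cv2.resize(c["color"][140:200,140:220,::-1],(800,600),interpolation=cv2.INTER_NEAREST))
    else: cv2.imwrite("pics/hole_scene.png",cv2.resize(c["color"][225:285,365:445,::-1],(800,600),interpolation=cv2.INTER_NEAREST))
```

```text
rails z [0.07137139 0.07515105 0.10129896]
 plate ((562.1044311523438, 223.24237060546875), (106.68241882324219, 271.50927734375), 13.421273231506348)
 pad 1326 ((570.9684448242188, 222.88243103027344), (121.63802337646484, 341.8988952636719), 12.829872131347656)
 pestle [ 0.51094756 -0.32262286  0.12231539] [ 0.50037699 -0.34060437  0.09844478]
 bowl [0.60254746 0.33784321 0.11824579] ((550.1710815429688, 286.1065979003906), 55.79365539550781)
 rails z [0.0719053  0.07582984 0.10235367]
 plate ((563.9085693359375, 223.43548583984375), (101.55516815185547, 271.0125427246094), 13.291828155517578)
 pad 1531 ((558.9999389648438, 219.50360107421875), (119.16352081298828, 340.2796936035156), 13.38917064666748)
 pestle [ 0.5088595  -0.32346272  0.12530183] [ 0.48769933 -0.33677997  0.10520457]
 bowl [0.59942633 0.33795348 0.11948049] ((548.1647338867188, 286.3645935058594), 54.97195816040039)
```

View pics/hole_top.png

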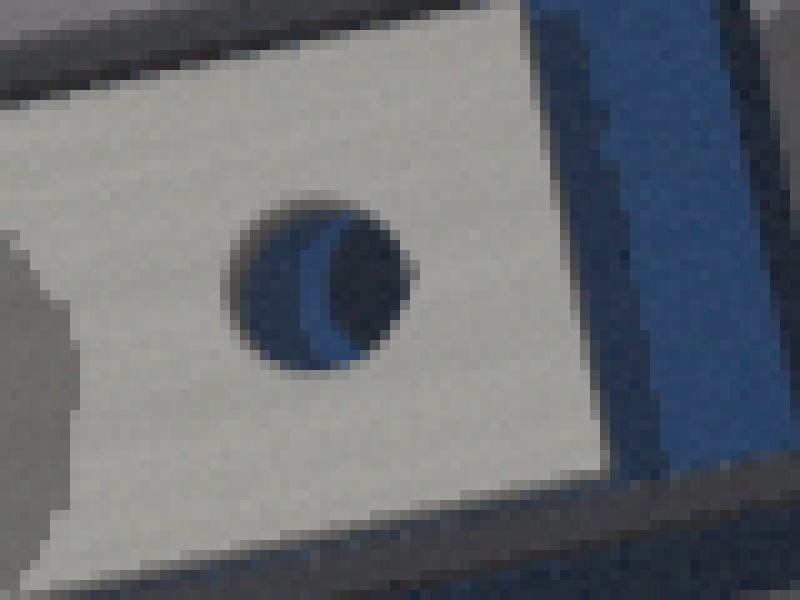

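View pics/hole_scene.png

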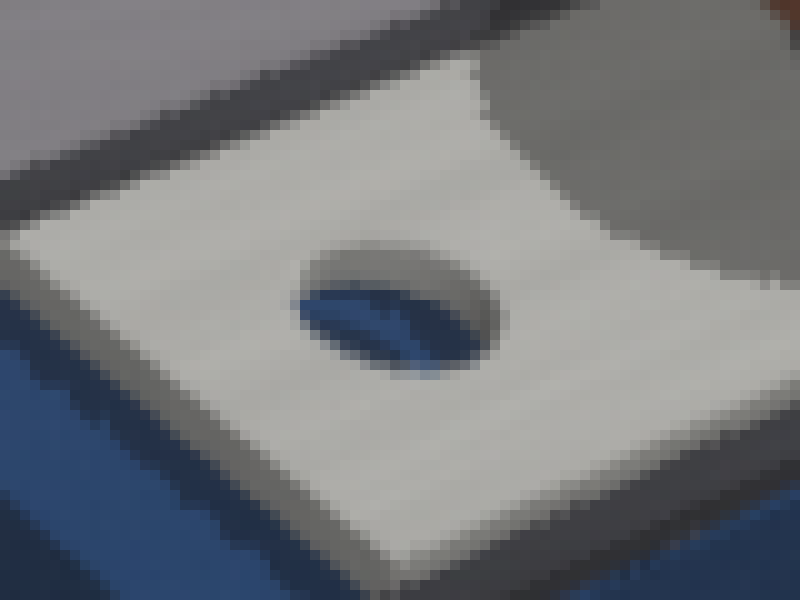

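Run:
```python
from h import *
c=viewer.camera("top");K=np.array(c["camera_matrix"]);rot=np.array(c["rotation"])
if rot.shape!=(3,3): rot=R.from_quat(rot.ravel()).as_matrix()
def at(u,v,h):
    d=rot@np.array([(u-K[0,2])/K[0,0],(v-K[1,2])/K[1,1],1]); return np.array(c["xyz"])+d*(h-c["xyz"][2])/d[2]
def cr(a,b,h): return at(140+a/10-.5,140+b/10-.5,h)[:2]
th=np.radians(13.3);yd=np.array([-np.sin(th),np.cos(th)]);xd=np.array([np.cos(th),np.sin(th)])
E_=np.array([cr(a,b,.075) for a,b in[(225,280),(238,235),(270,205),(310,196),(350,203),(395,235),(412,270),(400,318),(365,358),(310,372),(265,355),(235,320)]])
from scipy.optimize import least_squares
s=least_squares(lambda p:np.hypot(*(E_-p[:2]).T)-p[2],[.56,.2,.018]);print("plate",s.x,"res",s.fun.round(4))
pc=s.x[:2]
A=np.array([cr(a,b,.065) for a,b in[(355,222),(338,245),(330,270),(330,300),(337,325),(352,350)]])
t=least_squares(lambda p:np.hypot(*(A-p[:2]).T)-.018,pc-yd*.018);print("pad",t.x,t.fun.round(4))
d=t.x-pc;print("offset y",d@yd,"x",d@xd)
# lateral line of centres from plate rect centre
for q in ((.5621,.2232),(.5639,.2234)): print("lat plate rect vs hole",(np.array(q)-pc)@xd)
```

```text
plate [0.58370413 0.14088349 0.01844007] res [ 0.0002  0.0008  0.0007 -0.0004 -0.001  -0.0003  0.0007  0.0001  0.0003
  0.     -0.0006 -0.0005]
pad [0.58637908 0.1239331 ] [ 0.0003  0.0001 -0.0002 -0.0004 -0.0002  0.0005]
offset y -0.01711112775735779 x -0.0012962349584648824
lat plate rect vs hole -0.002087795554247389
lat plate rect vs hole -0.0002900636358110978
```

```bash
cat >> h.py <<'E'
def to(*targets,rot=None):
    s=monitor.read_state();Rm=R.from_quat(s["eef_rot"]).as_matrix()
    print("t",round(s["time"],2),"p",s["ee_pos"].round(4),"F",s["ft_force"].round(1),"w",round(s["width"],4))
    for t in targets: print(t,"->",(Rm.T@(np.array(t)-s["ee_pos"])).round(4))
E
python3 -c "
from h import *
to((.4598,-.1742,.235),(.4598,-.1742,.149))"
```

```text
t 0.65 p [ 0.1509 -0.6065  0.2923] F [ 0.1 -0.5 -0.4] w 0.0871
(0.4598, -0.1742, 0.235) -> [ 0.4041 -0.345   0.0572]
(0.4598, -0.1742, 0.149) -> [ 0.4041 -0.345   0.1432]
```

Emit:
{"name": "drive_tool", "arguments": {
  "plan": [
    {"x":0.404,"y":-0.345,"z":0.02,"fingers":0.7},
    {"x":0.404,"y":-0.345,"z":0.02,"fingers":0.7},
    {"x":0.404,"y":-0.345,"z":0.02,"fingers":0.7},
    {"x":0.404,"y":-0.345,"z":0.02,"fingers":0.7},
    {"x":0.404,"y":-0.345,"z":0.02,"fingers":0.7},
    {"x":0.404,"y":-0.345,"z":0.02,"fingers":0.7},
    {"x":0.404,"y":-0.345,"z":0.02,"fingers":0.7},
    {"x":0.404,"y":-0.345,"z":0.02,"fingers":0.7},
    {"x":0.404,"y":-0.345,"z":0.02,"fingers":0.7},
    {"x":0.404,"y":-0.345,"z":0.04,"fingers":0.7},
    {"x":0.404,"y":-0.345,"z":0.057,"fingers":0.7},
    {"x":0.404,"y":-0.345,"z":0.057,"fingers":0.7}
  ]
}}

```text
validation failed for argument at $.pl...
```

```bash
python3 -c "
from h import *
to((.4598,-.1742,.149))
print(monitor.read_state()['eef_rot'])
c=viewer.camera('scene');save(c,'s1.png')"
```

```text
t 0.65 p [ 0.1509 -0.6065  0.2923] F [ 0.1 -0.5 -0.4] w 0.0871
(0.4598, -0.1742, 0.149) -> [ 0.4041 -0.345   0.1432]
[9.92581752e-01 1.21579039e-01 1.23105339e-05 6.01789155e-05]
```

View pics/s1.png

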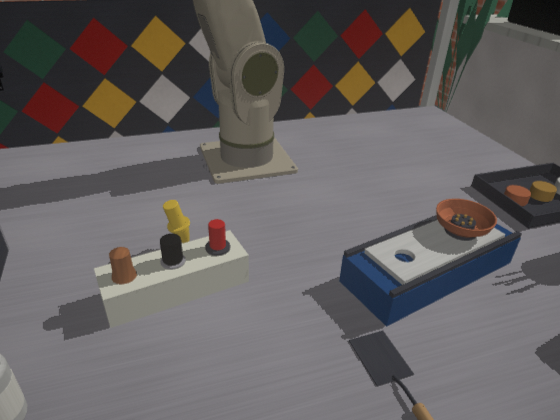

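Emit:
{"name": "drive_tool", "arguments": {
  "plan": [
    {"rx":0,"ry":0,"rz":0,"x":0.404,"y":-0.345,"z":0.02,"fingers":0.7}
  ],
  "squeeze": 40
}}

```text
time: 0.82
ee_pos: [0.1842, -0.5575, 0.2892]
eef_rot: [0.993, 0.118, -0.001, 0.0]
ft_force: [2.3, -0.3, -0.7]
width: 0.083
```

Emit:
{"name": "drive_tool", "arguments": {
  "plan": [
    {"rx":0,"ry":0,"rz":0,"x":0.356,"y":-0.304,"z":0.017,"fingers":0.7},
    {"rx":0,"ry":0,"rz":0,"x":0.356,"y":-0.304,"z":0.017,"fingers":0.7},
    {"rx":0,"ry":0,"rz":0,"x":0.356,"y":-0.304,"z":0.017,"fingers":0.7},
    {"rx":0,"ry":0,"rz":0,"x":0.356,"y":-0.304,"z":0.017,"fingers":0.7},
    {"rx":0,"ry":0,"rz":0,"x":0.356,"y":-0.304,"z":0.017,"fingers":0.7},
    {"rx":0,"ry":0,"rz":0,"x":0.356,"y":-0.304,"z":0.017,"fingers":0.7},
    {"rx":0,"ry":0,"rz":0,"x":0.356,"y":-0.304,"z":0.017,"fingers":0.7},
    {"rx":0,"ry":0,"rz":0,"x":0.356,"y":-0.304,"z":0.017,"fingers":0.7},
    {"rx":0,"ry":0,"rz":0,"x":0.356,"y":-0.304,"z":0.017,"fingers":0.7},
    {"rx":0,"ry":0,"rz":0,"x":0.356,"y":-0.304,"z":0.017,"fingers":0.7}
  ],
  "squeeze": 40
}}

```text
time: 2.08
ee_pos: [0.4589, -0.1756, 0.2729]
eef_rot: [0.993, 0.121, -0.0, 0.0]
ft_force: [0.1, -0.4, -0.3]
width: 0.0608
```

```bash
python3 -c "
from h import *
to((.4598,-.1742,.149))
c=viewer.camera('scene');save(c,'s2.png')
to((.4598,-.1742,.149))
print(monitor.read_state()['eef_rot'])
"
```

```text
t 2.08 p [ 0.4589 -0.1756  0.2729] F [ 0.1 -0.4 -0.3] w 0.0608
(0.4598, -0.1742, 0.149) -> [ 0.0012 -0.0011  0.1239]
t 2.12 p [ 0.4587 -0.1759  0.2729] F [-0.2 -0.5  0.4] w 0.061
(0.4598, -0.1742, 0.149) -> [ 0.0015 -0.0015  0.1239]
[ 9.92682932e-01  1.20749810e-01 -1.28806845e-04  2.50550328e-04]
```

View pics/s2.png

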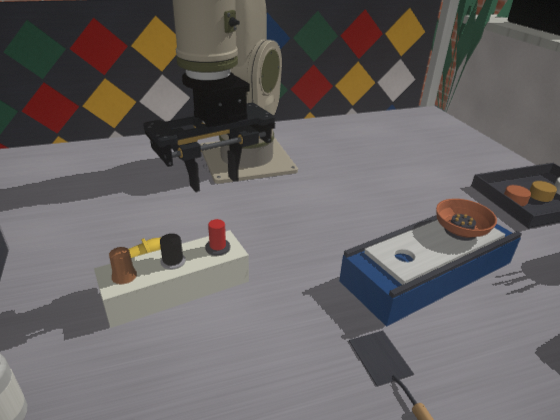

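The yellow look-alike has tipped over by itself and lies behind the rack near (148,247), clear of the parts I need. The gripper is above the red drift, so I'll descend and grip.

Emit:
{"name": "drive_tool", "arguments": {
  "plan": [
    {"rx":0,"ry":0,"rz":0,"x":0.001,"y":-0.0015,"z":0.04,"fingers":0.7},
    {"rx":0,"ry":0,"rz":0,"x":0.001,"y":-0.0015,"z":0.08,"fingers":0.7},
    {"rx":0,"ry":0,"rz":0,"x":0.001,"y":-0.0015,"z":0.11,"fingers":0.7},
    {"rx":0,"ry":0,"rz":0,"x":0.001,"y":-0.0015,"z":0.124,"fingers":0.7},
    {"rx":0,"ry":0,"rz":0,"x":0.001,"y":-0.0015,"z":0.124,"fingers":0.7},
    {"rx":0,"ry":0,"rz":0,"x":0.001,"y":-0.0015,"z":0.124,"fingers":0.2},
    {"rx":0,"ry":0,"rz":0,"x":0.001,"y":-0.0015,"z":0.124,"fingers":0.2},
    {"rx":0,"ry":0,"rz":0,"x":0.001,"y":-0.0015,"z":0.124,"fingers":0.2},
    {"rx":0,"ry":0,"rz":0,"x":0.001,"y":-0.0015,"z":0.124,"fingers":0.2}
  ],
  "squeeze": 50
}}

```text
time: 3.25
ee_pos: [0.4602, -0.1737, 0.1494]
eef_rot: [0.993, 0.122, 0.001, 0.001]
ft_force: [2.0, -2.8, -2.0]
width: 0.0289
```

```bash
python3 -c "
from h import *
to((.4598,-.1742,.149))
c=viewer.camera('scene');save(c,'s3.png')
c=viewer.camera('top');save(c,'t3.png')
"
```

```text
t 3.25 p [ 0.4602 -0.1737  0.1494] F [ 2.  -2.8 -2. ] w 0.0289
(0.4598, -0.1742, 0.149) -> [-0.0005  0.0004  0.0004]
```

View pics/s3.png

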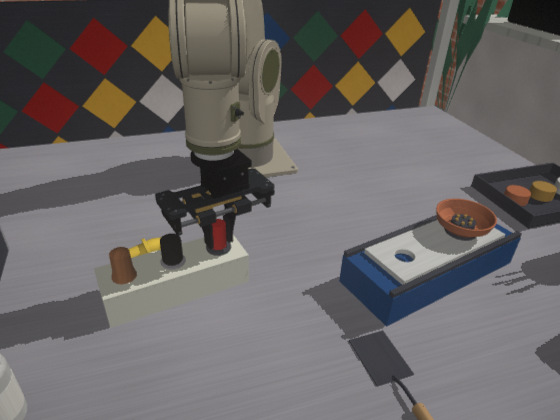

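View pics/t3.png

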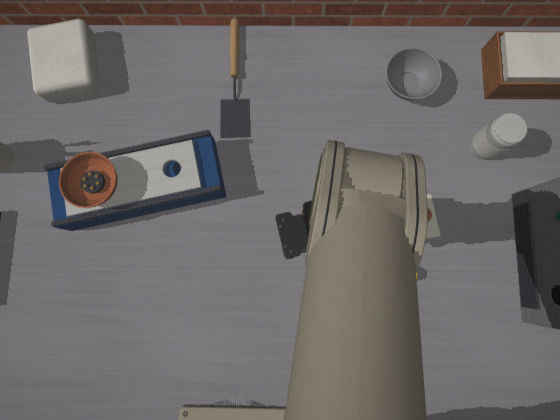

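The drift is gripped at a width of 29 mm. The return pose is TCP (0.4602, -0.1737, 0.1494). I'll lift it straight up.

Emit:
{"name": "drive_tool", "arguments": {
  "plan": [
    {"rx":0,"ry":0,"rz":0,"x":0,"y":0,"z":-0.03,"fingers":0.2},
    {"rx":0,"ry":0,"rz":0,"x":0,"y":0,"z":-0.07,"fingers":0.2},
    {"rx":0,"ry":0,"rz":0,"x":0,"y":0,"z":-0.11,"fingers":0.2},
    {"rx":0,"ry":0,"rz":0,"x":0,"y":0,"z":-0.13,"fingers":0.2},
    {"rx":0,"ry":0,"rz":0,"x":0,"y":0,"z":-0.13,"fingers":0.2}
  ],
  "squeeze": 50
}}

```text
time: 3.98
ee_pos: [0.4602, -0.1729, 0.2795]
eef_rot: [0.993, 0.122, 0.001, 0.0]
ft_force: [0.1, 0.4, -3.3]
width: 0.029
```

```bash
python3 -c "
from h import *
to((.585,.1323,.279))
c=viewer.camera('scene');save(c,'s4.png')
"
```

```text
t 3.98 p [ 0.4602 -0.1729  0.2795] F [ 0.1  0.4 -3.3] w 0.029
(0.585, 0.1323, 0.279) -> [ 0.1948 -0.266   0.0005]
```

View pics/s4.png

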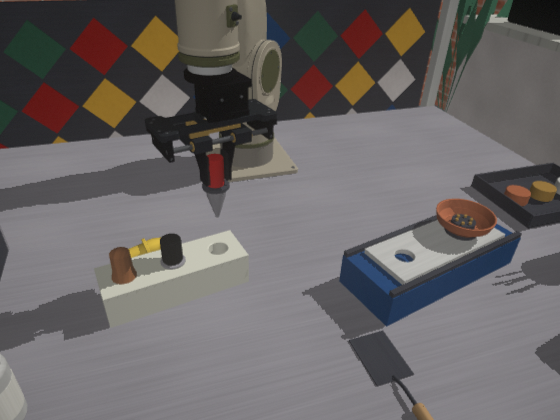

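The drift hangs vertical in the grip and its socket at (218,248) is empty. I'll carry it over the shared opening.

Emit:
{"name": "drive_tool", "arguments": {
  "plan": [
    {"rx":0,"ry":0,"rz":0,"x":0.03,"y":-0.04,"z":0,"fingers":0.2},
    {"rx":0,"ry":0,"rz":0,"x":0.065,"y":-0.089,"z":0,"fingers":0.2},
    {"rx":0,"ry":0,"rz":0,"x":0.1,"y":-0.137,"z":0,"fingers":0.2},
    {"rx":0,"ry":0,"rz":0,"x":0.135,"y":-0.185,"z":0,"fingers":0.2},
    {"rx":0,"ry":0,"rz":0,"x":0.17,"y":-0.233,"z":0,"fingers":0.2},
    {"rx":0,"ry":0,"rz":0,"x":0.195,"y":-0.266,"z":0,"fingers":0.2},
    {"rx":0,"ry":0,"rz":0,"x":0.195,"y":-0.266,"z":0.02,"fingers":0.2},
    {"rx":0,"ry":0,"rz":0,"x":0.195,"y":-0.266,"z":0.04,"fingers":0.2},
    {"rx":0,"ry":0,"rz":0,"x":0.195,"y":-0.266,"z":0.04,"fingers":0.2}
  ],
  "squeeze": 50
}}

```text
time: 5.15
ee_pos: [0.5837, 0.13, 0.2359]
eef_rot: [0.993, 0.121, -0.002, 0.001]
ft_force: [-0.6, -0.9, -2.9]
width: 0.029
```

```bash
python3 -c "
from h import *
c=viewer.camera('scene');save(c,'s5.png')
cv2.imwrite('pics/s5c.png',cv2.resize(c['color'][150:300,310:510,::-1],(800,600),interpolation=cv2.INTER_CUBIC))
c=viewer.camera('top');cv2.imwrite('pics/t5c.png',cv2.resize(c['color'][120:240,100:260,::-1],(800,600),interpolation=cv2.INTER_CUBIC))
to((.585,.1323,.239))
"
```

```text
t 5.25 p [0.5848 0.1309 0.2387] F [ 0.2  0.5 -3.5] w 0.0292
(0.585, 0.1323, 0.239) -> [ 0.0005 -0.0013 -0.0003]
```

View pics/s5c.png

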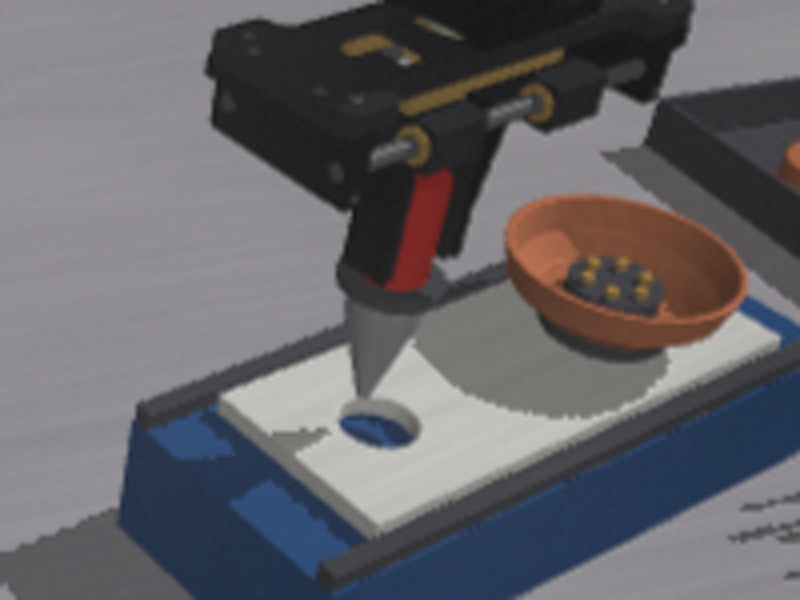

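View pics/t5c.png

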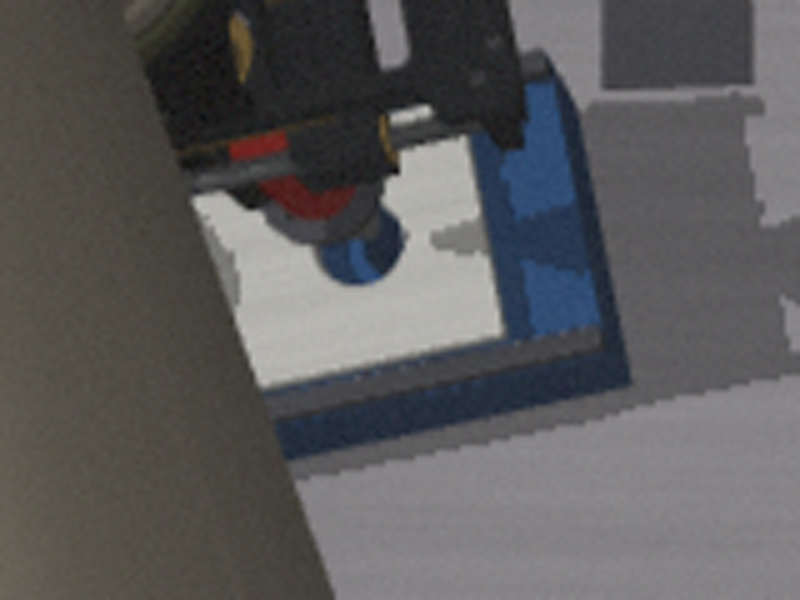

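```bash
python3 -c "
from h import *
for n,X in (('scene',[(.5848,.1309,.0943),(.5848,.1309,.2387-.051-.031),(.585,.1323,.075),(.5837,.1409,.075)]),):
    c=viewer.camera(n);K=np.array(c['camera_matrix']);rot=np.array(c['rotation'])
    if rot.shape!=(3,3): rot=R.from_quat(rot.ravel()).as_matrix()
    for x in X:
        q=K@(rot.T@(np.array(x)-c['xyz']));q=q[:2]/q[2];print(x,q,'crop',(q-[310,150]+.5)*4)
"
```

```text
(0.5848, 0.1309, 0.0943) [401.44802792 248.20623063] crop [367.79211167 394.82492252]
(0.5848, 0.1309, 0.1567) [408.49648416 219.25153516] crop [395.98593664 279.00614063]
(0.585, 0.1323, 0.075) [400.13800802 256.57325237] crop [362.55203207 428.29300948]
(0.5837, 0.1409, 0.075) [403.93679568 255.29111704] crop [377.74718272 423.16446817]
```

Tip and hole predictions match the picture. I'll insert: straight into the shared opening first, then diagonally towards the pad hole centre.

Emit:
{"name": "drive_tool", "arguments": {
  "plan": [
    {"rx":0,"ry":0,"rz":0,"x":0,"y":0,"z":0.015,"fingers":0.2},
    {"rx":0,"ry":0,"rz":0,"x":0,"y":0,"z":0.03,"fingers":0.2},
    {"rx":0,"ry":0,"rz":0,"x":0,"y":0.001,"z":0.04,"fingers":0.2},
    {"rx":0,"ry":0,"rz":0,"x":0,"y":0.003,"z":0.047,"fingers":0.2},
    {"rx":0,"ry":0,"rz":0,"x":0,"y":0.005,"z":0.053,"fingers":0.2},
    {"rx":0,"ry":0,"rz":0,"x":0,"y":0.006,"z":0.058,"fingers":0.2},
    {"rx":0,"ry":0,"rz":0,"x":0,"y":0.006,"z":0.058,"fingers":0.2}
  ],
  "squeeze": 55
}}

```text
time: 6.18
ee_pos: [0.5864, 0.1261, 0.1805]
eef_rot: [0.993, 0.121, -0.0, 0.0]
ft_force: [1.1, 2.3, -3.0]
width: 0.0288
```

```bash
python3 -c "
from h import *
c=viewer.camera('scene')
cv2.imwrite('pics/s6c.png',cv2.resize(c['color'][150:300,310:510,::-1],(800,600),interpolation=cv2.INTER_CUBIC))
to((.5865,.1237,.160))
"
```

```text
t 6.22 p [0.5864 0.1261 0.1807] F [ 1.   1.1 -4.5] w 0.0292
(0.5865, 0.1237, 0.16) -> [-0.0004  0.0024  0.0207]
```

View pics/s6c.png

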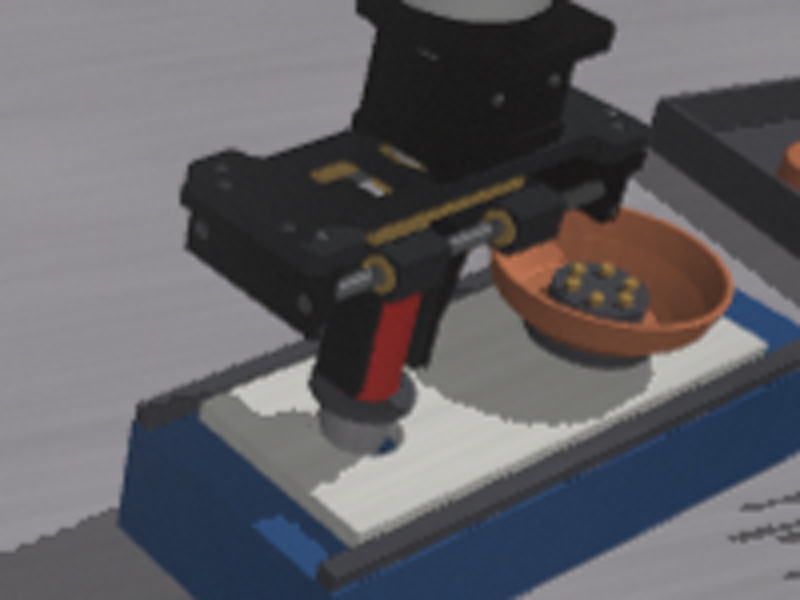

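The plate is being drawn along and the forces are low. I'll continue until the collar seats.

Emit:
{"name": "drive_tool", "arguments": {
  "plan": [
    {"rx":0,"ry":0,"rz":0,"x":0,"y":0.001,"z":0.005,"fingers":0.2},
    {"rx":0,"ry":0,"rz":0,"x":0,"y":0.002,"z":0.01,"fingers":0.2},
    {"rx":0,"ry":0,"rz":0,"x":0,"y":0.0025,"z":0.015,"fingers":0.2},
    {"rx":0,"ry":0,"rz":0,"x":0,"y":0.0025,"z":0.019,"fingers":0.2},
    {"rx":0,"ry":0,"rz":0,"x":0,"y":0.0025,"z":0.021,"fingers":0.2},
    {"rx":0,"ry":0,"rz":0,"x":0,"y":0.0025,"z":0.021,"fingers":0.2},
    {"rx":0,"ry":0,"rz":0,"x":0,"y":0.0025,"z":0.021,"fingers":0.2}
  ],
  "squeeze": 55
}}

```text
time: 7.1
ee_pos: [0.587, 0.1237, 0.1597]
eef_rot: [0.993, 0.122, -0.0, 0.0]
ft_force: [3.9, 2.4, -6.7]
width: 0.0287
```

```bash
python3 -c "
from h import *
c=viewer.camera('scene')
cv2.imwrite('pics/s7c.png',cv2.resize(c['color'][150:300,310:510,::-1],(800,600),interpolation=cv2.INTER_CUBIC))
to((.5865,.1237,.1594))
"
```

```text
t 7.15 p [0.587  0.1237 0.1597] F [ 3.7  3.  -5.5] w 0.0291
(0.5865, 0.1237, 0.1594) -> [-0.0005 -0.0001  0.0003]
```

View pics/s7c.png

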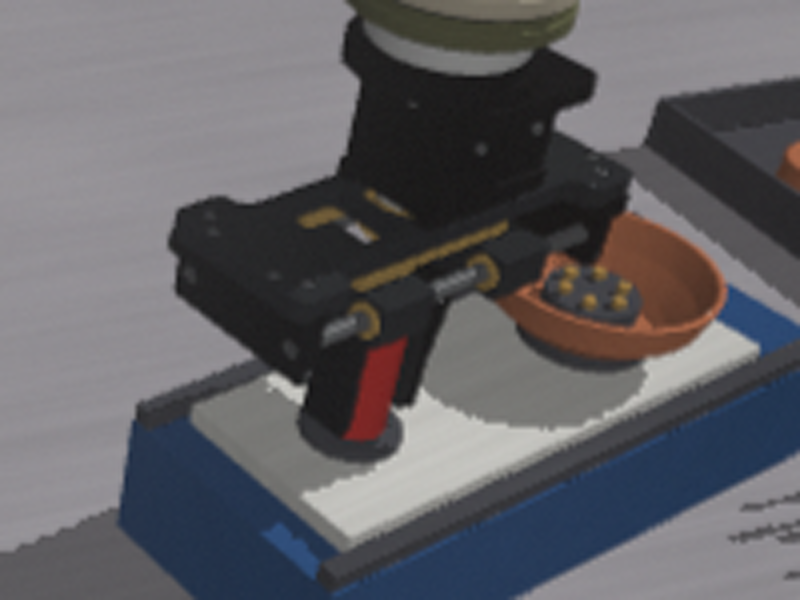

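The collar is on the plate: TCP z is 0.1597 and seated is 0.1594, with small forces. I'll lift the drift out.

Emit:
{"name": "drive_tool", "arguments": {
  "plan": [
    {"rx":0,"ry":0,"rz":0,"x":0.0005,"y":0,"z":0,"fingers":0.2},
    {"rx":0,"ry":0,"rz":0,"x":0.0005,"y":0,"z":-0.02,"fingers":0.2},
    {"rx":0,"ry":0,"rz":0,"x":0.0005,"y":0,"z":-0.045,"fingers":0.2},
    {"rx":0,"ry":0,"rz":0,"x":0.0005,"y":0,"z":-0.075,"fingers":0.2},
    {"rx":0,"ry":0,"rz":0,"x":0.0005,"y":0,"z":-0.11,"fingers":0.2},
    {"rx":0,"ry":0,"rz":0,"x":0.0005,"y":0,"z":-0.125,"fingers":0.2},
    {"rx":0,"ry":0,"rz":0,"x":0.0005,"y":0,"z":-0.125,"fingers":0.2}
  ],
  "squeeze": 55
}}

```text
time: 8.02
ee_pos: [0.5875, 0.1239, 0.2853]
eef_rot: [0.993, 0.121, 0.0, 0.0]
ft_force: [0.5, -1.1, -4.6]
width: 0.029
```

```bash
python3 -c "
from h import *
c=viewer.camera('scene')
cv2.imwrite('pics/s8c.png',cv2.resize(c['color'][150:300,310:510,::-1],(800,600),interpolation=cv2.INTER_CUBIC))
to((.4602,-.1732,.279))
"
```

```text
t 8.07 p [0.5871 0.1237 0.284 ] F [-0.2 -0.6 -3.4] w 0.0293
(0.4602, -0.1732, 0.279) -> [-0.1948  0.2575  0.0054]
```

View pics/s8c.png

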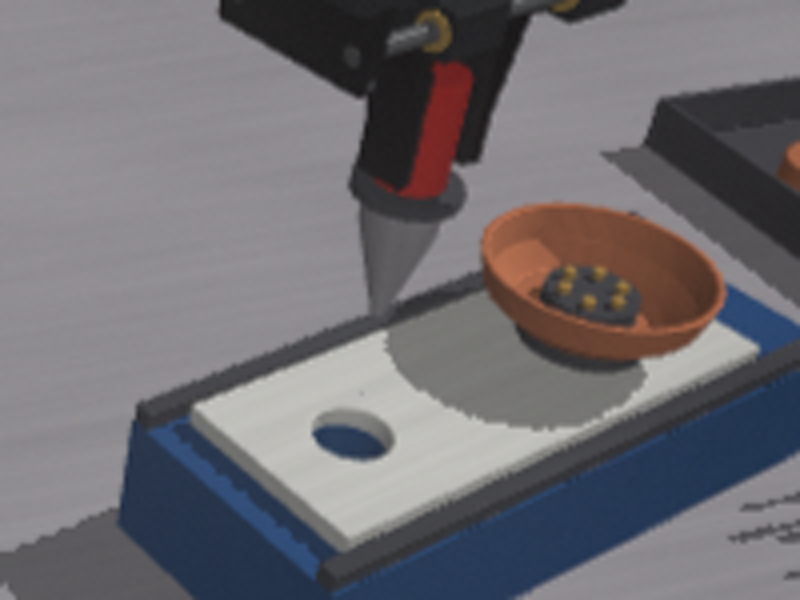

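The holes are in line; no pad crescent shows in the hole at (353,435). I'll carry the drift back over its socket.

Emit:
{"name": "drive_tool", "arguments": {
  "plan": [
    {"rx":0,"ry":0,"rz":0,"x":-0.03,"y":0.04,"z":0,"fingers":0.2},
    {"rx":0,"ry":0,"rz":0,"x":-0.065,"y":0.086,"z":0,"fingers":0.2},
    {"rx":0,"ry":0,"rz":0,"x":-0.1,"y":0.132,"z":0,"fingers":0.2},
    {"rx":0,"ry":0,"rz":0,"x":-0.135,"y":0.178,"z":0,"fingers":0.2},
    {"rx":0,"ry":0,"rz":0,"x":-0.17,"y":0.224,"z":0,"fingers":0.2},
    {"rx":0,"ry":0,"rz":0,"x":-0.195,"y":0.2575,"z":0,"fingers":0.2},
    {"rx":0,"ry":0,"rz":0,"x":-0.195,"y":0.2575,"z":0.02,"fingers":0.2},
    {"rx":0,"ry":0,"rz":0,"x":-0.195,"y":0.2575,"z":0.04,"fingers":0.2},
    {"rx":0,"ry":0,"rz":0,"x":-0.195,"y":0.2575,"z":0.04,"fingers":0.2}
  ],
  "squeeze": 55
}}

```text
time: 9.2
ee_pos: [0.4588, -0.1727, 0.2423]
eef_rot: [0.993, 0.122, -0.002, -0.001]
ft_force: [-0.6, -0.3, -3.5]
width: 0.0292
```

```bash
python3 -c "
from h import *
c=viewer.camera('scene')
cv2.imwrite('pics/s9c.png',cv2.resize(c['color'][160:310,80:280,::-1],(800,600),interpolation=cv2.INTER_CUBIC))
to((.4602,-.1734,.150))
"
```

```text
t 9.25 p [ 0.4596 -0.1727  0.2437] F [ 0.9 -1.1 -3.5] w 0.0289
(0.4602, -0.1734, 0.15) -> [0.0006 0.001  0.0937]
```

View pics/s9c.png

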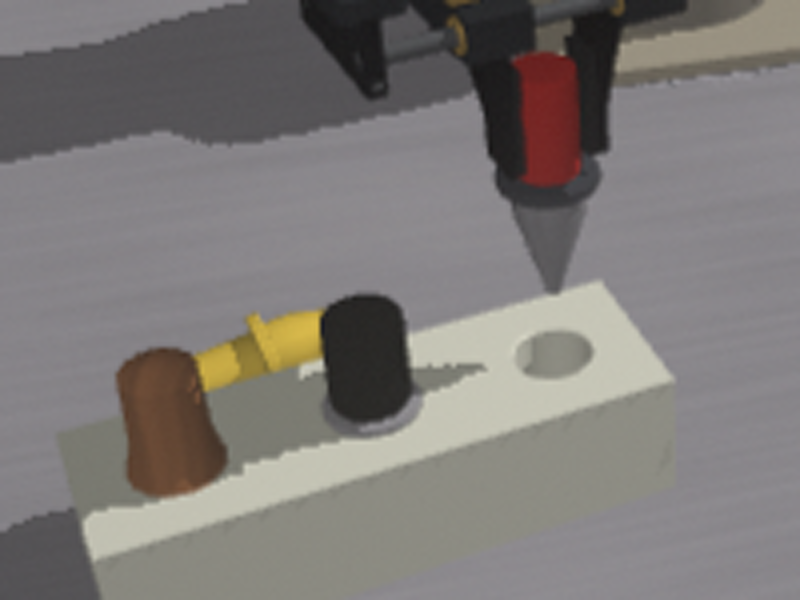

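Emit:
{"name": "drive_tool", "arguments": {
  "plan": [
    {"rx":0,"ry":0,"rz":0,"x":0.0005,"y":0.0005,"z":0.025,"fingers":0.2},
    {"rx":0,"ry":0,"rz":0,"x":0.0005,"y":0.0005,"z":0.05,"fingers":0.2},
    {"rx":0,"ry":0,"rz":0,"x":0.0005,"y":0.0005,"z":0.07,"fingers":0.2},
    {"rx":0,"ry":0,"rz":0,"x":0.0005,"y":0.0005,"z":0.085,"fingers":0.2},
    {"rx":0,"ry":0,"rz":0,"x":0.0005,"y":0.0005,"z":0.093,"fingers":0.2},
    {"rx":0,"ry":0,"rz":0,"x":0.0005,"y":0.0005,"z":0.093,"fingers":0.2},
    {"rx":0,"ry":0,"rz":0,"x":0.0005,"y":0.0005,"z":0.093,"fingers":0.2}
  ],
  "squeeze": 55
}}

```text
time: 10.12
ee_pos: [0.461, -0.1737, 0.1523]
eef_rot: [0.993, 0.121, 0.0, 0.0]
ft_force: [-0.3, -3.7, -5.1]
width: 0.029
```

```bash
python3 -c "
from h import *
c=viewer.camera('scene')
cv2.imwrite('pics/s10c.png',cv2.resize(c['color'][160:310,80:280,::-1],(800,600),interpolation=cv2.INTER_CUBIC))
to((.4602,-.1734,.150))
"
```

```text
t 10.18 p [ 0.461  -0.1737  0.1523] F [-0.4 -4.3 -5.9] w 0.029
(0.4602, -0.1734, 0.15) -> [-0.0007 -0.0005  0.0023]
```

View pics/s10c.png

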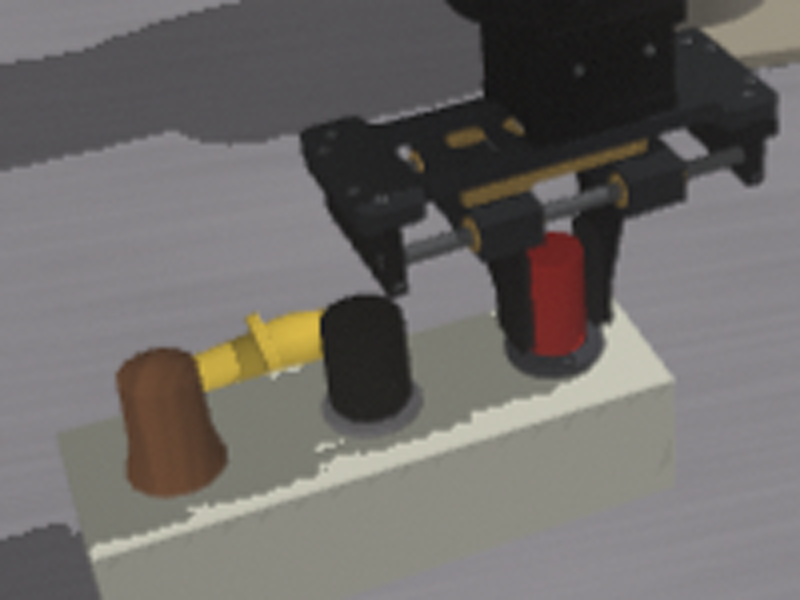

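Emit:
{"name": "drive_tool", "arguments": {
  "plan": [
    {"rx":0,"ry":0,"rz":0,"x":-0.0005,"y":0.0005,"z":0.0025,"fingers":0.2},
    {"rx":0,"ry":0,"rz":0,"x":-0.0005,"y":0.0005,"z":0.0025,"fingers":0.2},
    {"rx":0,"ry":0,"rz":0,"x":-0.0005,"y":0.0005,"z":0.0025,"fingers":0.65},
    {"rx":0,"ry":0,"rz":0,"x":-0.0005,"y":0.0005,"z":0.0025,"fingers":0.65},
    {"rx":0,"ry":0,"rz":0,"x":-0.0005,"y":0.0005,"z":0.0025,"fingers":0.65},
    {"rx":0,"ry":0,"rz":0,"x":-0.0005,"y":0.0005,"z":0.0025,"fingers":0.65},
    {"rx":0,"ry":0,"rz":0,"x":-0.0005,"y":0.0005,"z":-0.02,"fingers":0.65},
    {"rx":0,"ry":0,"rz":0,"x":-0.0005,"y":0.0005,"z":-0.07,"fingers":0.65},
    {"rx":0,"ry":0,"rz":0,"x":-0.0005,"y":0.0005,"z":-0.1,"fingers":0.65},
    {"rx":0,"ry":0,"rz":0,"x":-0.0005,"y":0.0005,"z":-0.1,"fingers":0.65}
  ],
  "squeeze": 55
}}

```text
time: 11.42
ee_pos: [0.4617, -0.1742, 0.2543]
eef_rot: [0.993, 0.122, 0.002, 0.001]
ft_force: [-0.2, -0.8, -0.2]
width: 0.0566
```

Run:
```python
from h import *
c=viewer.camera('scene')
cv2.imwrite('pics/s11c.png',cv2.resize(c['color'][160:310,80:280,::-1],(800,600),interpolation=cv2.INTER_CUBIC))
P=cloud(c);C=cv2.cvtColor(c["color"],cv2.COLOR_RGB2HSV).astype(int);H,S,V=C[...,0],C[...,1],C[...,2]
x,y,z=P[...,0],P[...,1],P[...,2]
rack=(x>.36)&(x<.56)&(y>-.42)&(y<-.1)
red=rack&((H<5)|(H>172))&(S>170)&(V>70)&(z<.14);q=P[red];q=q[q[:,2]>np.percentile(q[:,2],98)-.006]
print("red",len(q),q.min(0),q.max(0),q.mean(0))
b=rack&(V<50)&(z>.108)&(z<.13)&(y<-.23)&(y>-.29);q=P[b];print("blk",len(q),q.min(0),q.max(0),np.median(q,0))
ye=rack&(abs(H-24)<6)&(S>150);q=P[ye];print("yellow",len(q),np.nanpercentile(q,[1,99],axis=0))
to((.475,-.258,.26),(.475,-.258,.146))
```

```text
red 110 [ 0.44746797 -0.18571254  0.11781189] [ 0.47553155 -0.16094298  0.12224153] [ 0.46183255 -0.17294989  0.12051316]
blk 240 [ 0.45914632 -0.2751267   0.10806164] [ 0.49316741 -0.24245366  0.11717384] [ 0.48099269 -0.25849794  0.11409138]
yellow 325 [[ 0.36450765 -0.33197777  0.02528733]
 [ 0.39360416 -0.27483373  0.0455421 ]]
t 11.47 p [ 0.461  -0.174   0.2526] F [-0.3 -0.3  0.1] w 0.0566
(0.475, -0.258, 0.26) -> [-0.0066  0.0849 -0.0073]
(0.475, -0.258, 0.146) -> [-0.0068  0.0847  0.1067]
```

View pics/s11c.png

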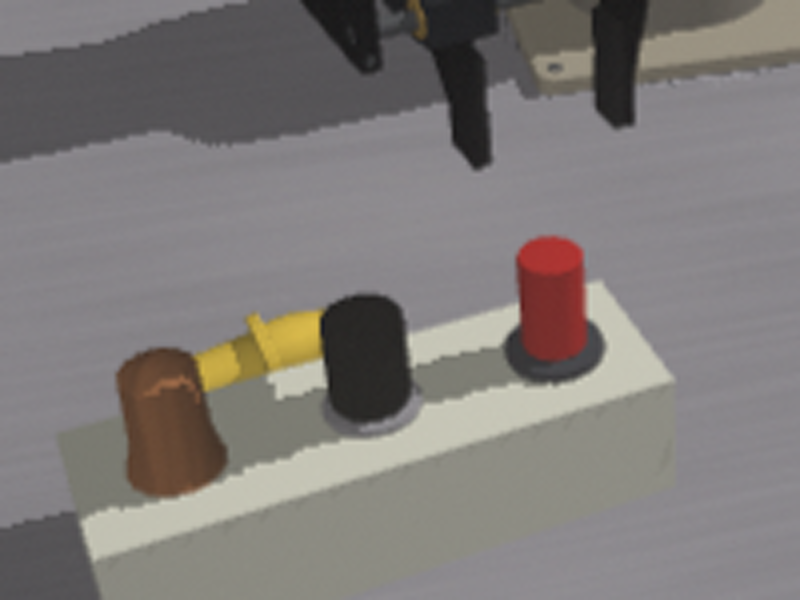

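The drift is back, upright, with its top centre within about 2 mm of the start. The yellow look-alike lies on the table behind the rack. Now the bolt: the black knob is at (367,360) in the crop.

Emit:
{"name": "drive_tool", "arguments": {
  "plan": [
    {"rx":0,"ry":0,"rz":0,"x":-0.003,"y":0.045,"z":-0.005,"fingers":0.7},
    {"rx":0,"ry":0,"rz":0,"x":-0.006,"y":0.085,"z":-0.005,"fingers":0.7},
    {"rx":0,"ry":0,"rz":0,"x":-0.006,"y":0.085,"z":0.02,"fingers":0.7},
    {"rx":0,"ry":0,"rz":0,"x":-0.006,"y":0.085,"z":0.06,"fingers":0.7},
    {"rx":0,"ry":0,"rz":0,"x":-0.006,"y":0.085,"z":0.09,"fingers":0.7},
    {"rx":0,"ry":0,"rz":0,"x":-0.006,"y":0.085,"z":0.106,"fingers":0.7},
    {"rx":0,"ry":0,"rz":0,"x":-0.006,"y":0.085,"z":0.106,"fingers":0.7}
  ],
  "squeeze": 40
}}

```text
time: 12.35
ee_pos: [0.4747, -0.2575, 0.1447]
eef_rot: [0.993, 0.122, -0.001, -0.001]
ft_force: [-0.4, 0.1, 0.8]
width: 0.061
```

```bash
python3 -c "
from h import *
c=viewer.camera('scene')
cv2.imwrite('pics/s12c.png',cv2.resize(c['color'][160:310,80:280,::-1],(800,600),interpolation=cv2.INTER_CUBIC))
to((.475,-.258,.146))
"
```

```text
t 12.4 p [ 0.4754 -0.2578  0.146 ] F [-0.1 -0.7  1.1] w 0.0613
(0.475, -0.258, 0.146) -> [-0.0004  0.0001 -0.    ]
```

View pics/s12c.png

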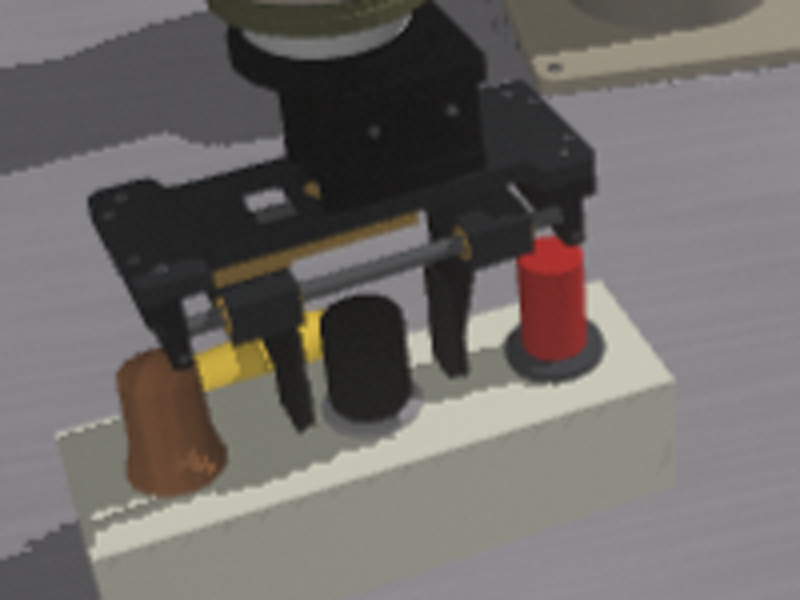

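Emit:
{"name": "drive_tool", "arguments": {
  "plan": [
    {"rx":0,"ry":0,"rz":0,"x":0,"y":0,"z":0,"fingers":0.3},
    {"rx":0,"ry":0,"rz":0,"x":0,"y":0,"z":0,"fingers":0.3},
    {"rx":0,"ry":0,"rz":0,"x":0,"y":0,"z":0,"fingers":0.3},
    {"rx":0,"ry":0,"rz":0,"x":0,"y":0,"z":0,"fingers":0.3},
    {"rx":0,"ry":0,"rz":0,"x":0,"y":0,"z":-0.02,"fingers":0.3},
    {"rx":0,"ry":0,"rz":0,"x":0,"y":0,"z":-0.06,"fingers":0.3},
    {"rx":0,"ry":0,"rz":0,"x":0,"y":0,"z":-0.1,"fingers":0.3},
    {"rx":0,"ry":0,"rz":0,"x":0,"y":0,"z":-0.14,"fingers":0.3},
    {"rx":0,"ry":0,"rz":0,"x":0,"y":0,"z":-0.15,"fingers":0.3},
    {"rx":0,"ry":0,"rz":0,"x":0,"y":0,"z":-0.15,"fingers":0.3}
  ],
  "squeeze": 50
}}

```text
time: 13.65
ee_pos: [0.4752, -0.2578, 0.2953]
eef_rot: [0.993, 0.122, -0.0, -0.0]
ft_force: [-0.1, -0.4, -2.6]
width: 0.035
```

```bash
python3 -c "
from h import *
c=viewer.camera('scene')
save(c,'s13.png')
to((.5869,.1239,.296))
"
```

```text
t 13.7 p [ 0.4748 -0.2577  0.2944] F [ 0.1  0.8 -2.6] w 0.0351
(0.5869, 0.1239, 0.296) -> [ 0.2009 -0.3433 -0.0015]
```

View pics/s13.png

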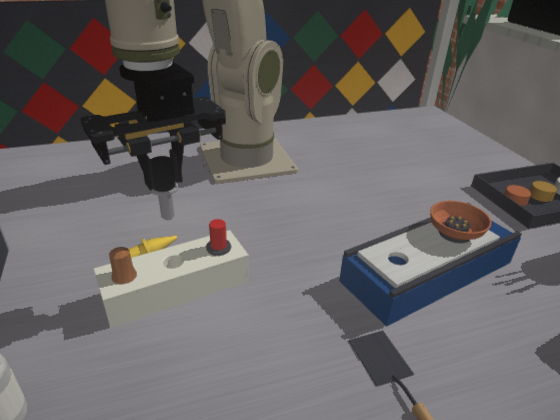

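The bolt hangs upright and the drift stands in its socket at (218,237). I'll carry the bolt over the aligned holes.

Emit:
{"name": "drive_tool", "arguments": {
  "plan": [
    {"rx":0,"ry":0,"rz":0,"x":0.025,"y":-0.043,"z":0,"fingers":0.3},
    {"rx":0,"ry":0,"rz":0,"x":0.055,"y":-0.094,"z":0,"fingers":0.3},
    {"rx":0,"ry":0,"rz":0,"x":0.085,"y":-0.145,"z":0,"fingers":0.3},
    {"rx":0,"ry":0,"rz":0,"x":0.115,"y":-0.197,"z":0,"fingers":0.3},
    {"rx":0,"ry":0,"rz":0,"x":0.145,"y":-0.248,"z":0,"fingers":0.3},
    {"rx":0,"ry":0,"rz":0,"x":0.175,"y":-0.3,"z":0,"fingers":0.3},
    {"rx":0,"ry":0,"rz":0,"x":0.201,"y":-0.343,"z":0,"fingers":0.3},
    {"rx":0,"ry":0,"rz":0,"x":0.201,"y":-0.343,"z":0.03,"fingers":0.3},
    {"rx":0,"ry":0,"rz":0,"x":0.201,"y":-0.343,"z":0.06,"fingers":0.3},
    {"rx":0,"ry":0,"rz":0,"x":0.201,"y":-0.343,"z":0.06,"fingers":0.3}
  ],
  "squeeze": 50
}}

```text
time: 14.95
ee_pos: [0.5858, 0.1229, 0.232]
eef_rot: [0.993, 0.122, -0.003, 0.0]
ft_force: [1.1, -0.0, -0.9]
width: 0.0352
```

```bash
python3 -c "
from h import *
c=viewer.camera('scene')
cv2.imwrite('pics/s14c.png',cv2.resize(c['color'][150:300,310:510,::-1],(800,600),interpolation=cv2.INTER_CUBIC))
to((.5871,.1237,.156))
"
```

```text
t 15.0 p [0.5867 0.1232 0.2342] F [-0.1  0.1 -1.3] w 0.0352
(0.5871, 0.1237, 0.156) -> [ 0.0007 -0.0003  0.0782]
```

View pics/s14c.png

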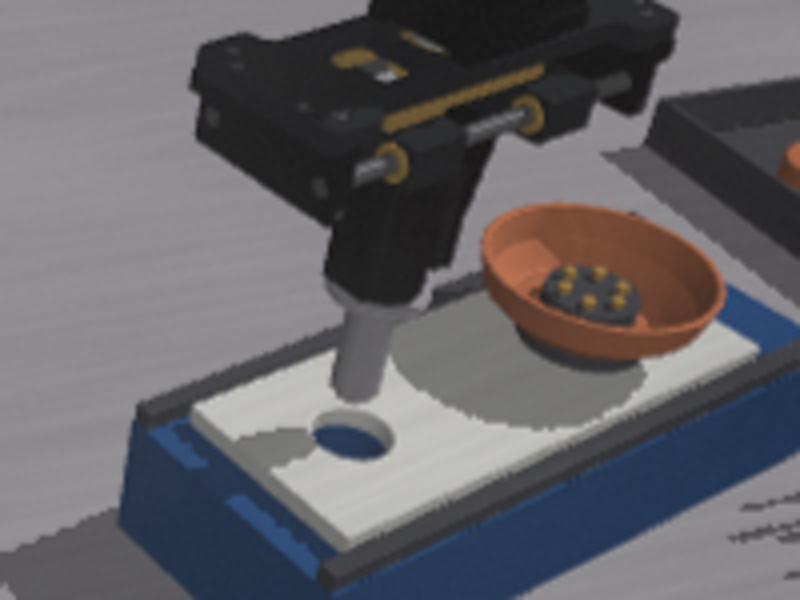

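The bolt is directly above the hole at (353,435). I'll lower it to the seat.

Emit:
{"name": "drive_tool", "arguments": {
  "plan": [
    {"rx":0,"ry":0,"rz":0,"x":0,"y":0,"z":0.02,"fingers":0.3},
    {"rx":0,"ry":0,"rz":0,"x":0,"y":0,"z":0.04,"fingers":0.3},
    {"rx":0,"ry":0,"rz":0,"x":0,"y":0,"z":0.06,"fingers":0.3},
    {"rx":0,"ry":0,"rz":0,"x":0,"y":0,"z":0.072,"fingers":0.3},
    {"rx":0,"ry":0,"rz":0,"x":0,"y":0,"z":0.078,"fingers":0.3},
    {"rx":0,"ry":0,"rz":0,"x":0,"y":0,"z":0.078,"fingers":0.3}
  ],
  "squeeze": 50
}}

```text
time: 15.75
ee_pos: [0.5876, 0.1236, 0.1577]
eef_rot: [0.993, 0.122, -0.0, -0.0]
ft_force: [-0.4, 0.6, -2.6]
width: 0.0351
```

```bash
python3 -c "
from h import *
c=viewer.camera('scene')
cv2.imwrite('pics/s15c.png',cv2.resize(c['color'][150:300,310:510,::-1],(800,600),interpolation=cv2.INTER_CUBIC))
to((.5871,.1237,.156))
"
```

```text
t 15.8 p [0.5878 0.1237 0.1582] F [-0.2 -0.  -2.4] w 0.0352
(0.5871, 0.1237, 0.156) -> [-0.0007 -0.0002  0.0022]
```

View pics/s15c.png

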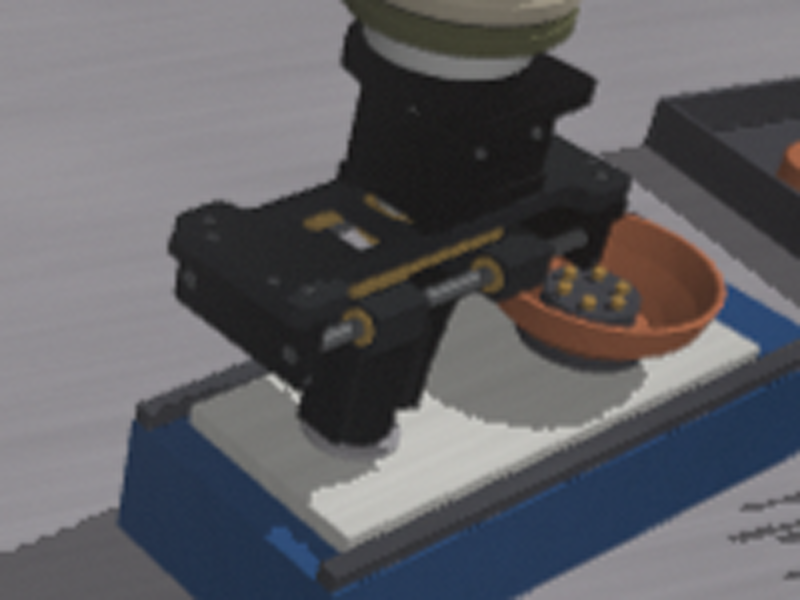

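Emit:
{"name": "drive_tool", "arguments": {
  "plan": [
    {"rx":0,"ry":0,"rz":0,"x":0,"y":0,"z":0.0025,"fingers":0.3},
    {"rx":0,"ry":0,"rz":0,"x":0,"y":0,"z":0.0025,"fingers":0.3},
    {"rx":0,"ry":0,"rz":0,"x":0,"y":0,"z":0.001,"fingers":0.7},
    {"rx":0,"ry":0,"rz":0,"x":0,"y":0,"z":0.001,"fingers":0.7},
    {"rx":0,"ry":0,"rz":0,"x":0,"y":0,"z":0.001,"fingers":0.7},
    {"rx":0,"ry":0,"rz":0,"x":0,"y":0,"z":0.001,"fingers":0.7},
    {"rx":0,"ry":0,"rz":0,"x":0,"y":0,"z":-0.02,"fingers":0.7},
    {"rx":0,"ry":0,"rz":0,"x":0,"y":0,"z":-0.06,"fingers":0.7},
    {"rx":0,"ry":0,"rz":0,"x":0,"y":0,"z":-0.11,"fingers":0.7},
    {"rx":0,"ry":0,"rz":0,"x":-0.04,"y":0.04,"z":-0.13,"fingers":0.7},
    {"rx":0,"ry":0,"rz":0,"x":-0.08,"y":0.08,"z":-0.13,"fingers":0.7},
    {"rx":0,"ry":0,"rz":0,"x":-0.08,"y":0.08,"z":-0.13,"fingers":0.7}
  ],
  "squeeze": 50
}}

```text
time: 17.3
ee_pos: [0.5283, 0.0223, 0.2896]
eef_rot: [0.993, 0.118, 0.001, 0.002]
ft_force: [-0.2, 1.1, -0.4]
width: 0.0613
```

Run:
```python
from h import *
c=viewer.camera('scene')
save(c,'s16.png');cv2.imwrite('pics/s16c.png',cv2.resize(c['color'][150:300,310:510,::-1],(800,600),interpolation=cv2.INTER_CUBIC))
P=cloud(c);C=cv2.cvtColor(c["color"],cv2.COLOR_RGB2HSV).astype(int);H,S,V=C[...,0],C[...,1],C[...,2]
x,y,z=P[...,0],P[...,1],P[...,2]
b=(np.hypot(x-.587,y-.1237)<.03)&(V<50)&(z>.085)&(z<.14);q=P[b];print("knob",len(q),np.percentile(q,[1,99],axis=0).round(4))
t=q[q[:,2]>np.percentile(q[:,2],95)-.006];print(" top",len(t),t.min(0),t.max(0),t.mean(0))
red=(x>.4)&(x<.5)&(y>-.22)&(y<-.1)&((H<5)|(H>172))&(S>170)&(V>70);q=P[red];q=q[q[:,2]>np.percentile(q[:,2],98)-.006];print("red",q.mean(0))
to()
```

```text
knob 541 [[0.5745 0.1064 0.0855]
 [0.6054 0.1368 0.1264]]
 top 221 [0.57191645 0.10605469 0.11973927] [0.6052611 0.1389299 0.1266521] [0.59016138 0.12151996 0.12440005]
red [ 0.46163308 -0.17315678  0.12062013]
t 17.35 p [0.529  0.0248 0.2896] F [-0.1  0.3 -0.1] w 0.061
```

View pics/s16.png

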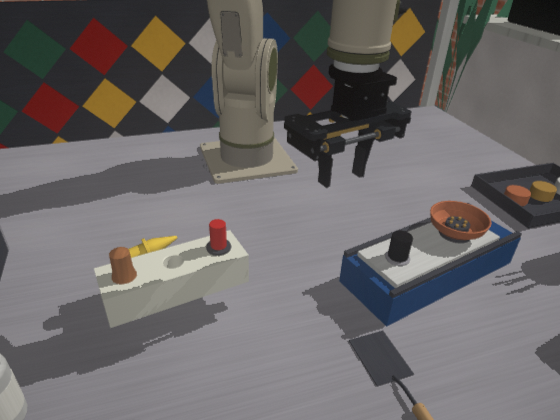

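View pics/s16c.png

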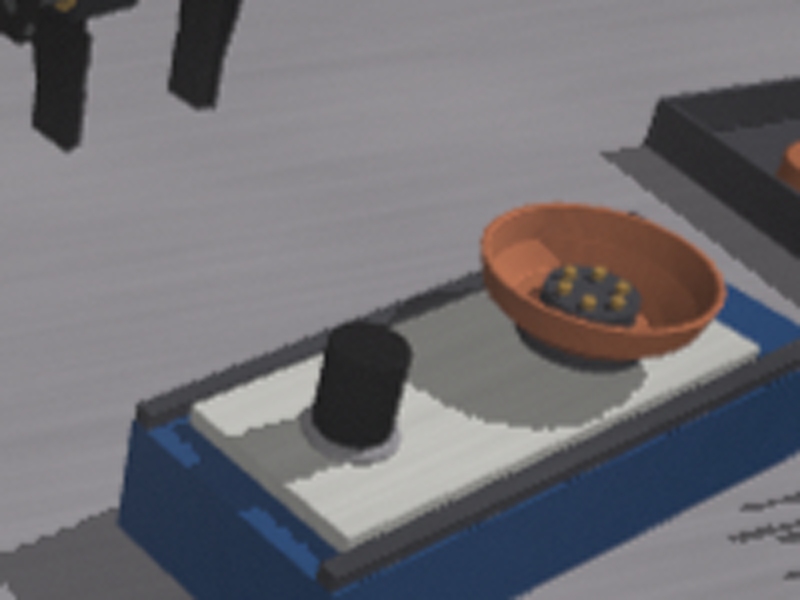

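The bolt stands upright and seated: knob top at z ≈ 0.125, centre within about 3 mm of the hole. The drift is in its socket and the gripper is clear. I'll hand in.

```bash
python3 -c "
from h import *
print(workorder.close_job()); to()"
```

```text
the job is handed in; nothing more can be done
None
the job is handed in; nothing more can be done
```

The job is done and handed in at about 17.4 s; the hand-in reports no verdict, so success rests on my own measurements.

- **Drift pass:** I pushed the red-handled drift down through both holes until its collar was on the plate. The height was within about 0.3 mm of seated and the wrist force was under 9 N. With the drift lifted out, the picture showed the holes in line.
- **Drift return:** The drift is back upright in its own socket, with its top about 2 mm from where it started.
- **Bolt:** It stands upright through both holes with its knob down on the plate. The knob top measured z ≈ 0.1244 against 0.125 expected, and its centre is about 3 mm from the hole centre. The gripper is open and well clear of everything.

Two things did not go cleanly:
- **Refused call:** My first move call was rejected by the input check and moved nothing. It went through once I filled in every field and the squeeze.
- **Yellow look-alike:** It tipped over by itself before the arm came near. It lies on the table behind the rack and was not touched.

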